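Lock the lab shaker's drive with its transport pin

ROBOT

A 6-joint arm with a two-finger parallel gripper is mounted at the origin on the work surface. World frame = base frame: x ahead of the robot, y to its left, z up, the work surface at z = 0. Lengths are in mm, angles in rad, forces in N, time in s.
With the tool pointing down it reaches from about 300 to 750 mm from the base axis. Payload 8.5 kg.
Tool frame: the origin (TCP) lies between the finger pads; the fingertips stand 25 mm ahead of it and the grasp point (between the pads) lies 6 mm ahead of it; x points along the fingers, y is the direction in which the jaws open and shut, and the axes are right-handed (so a half turn about x gives the same grasp; the last joint's range is limited). The gripper opens to 85 mm and grips with 20 to 120 N. Pads are 22 mm wide; open, the fingers measure 114 mm over their backs; the gripper's body (76 mm by 85 mm) begins 54 mm behind the grasp point. The pads swing forward as they close: fully open they stand 13 mm farther back than shut.
Start: joints at [-1.513, 0.381, 1.297, -0, 1.464, -0.215], TCP at [148.181, -529.644, 256.322] pointing down, gripper open.
Joint ranges: [-3.11, 3.11], [-0.89, 2.33], [0.22, 2.48], [-1.42, 4.56], [0.17, 2.85], [-2.88, 2.88]. Speed limits (rad/s): [2.39, 2.39, 3.14, 3.14, 3.14, 3.14].

INTERFACE

Orientations are given as a rotation vector (axis times angle).
In Python, from workcell import robot gives the robot as it stands.
- The arm moves only by the shell command python3 -m crank 'ROWS'. ROWS is JSON, a list of rows, each a list of 7 numbers: the turn, a rotation vector about the tool's x, y, z in rad, then the shift along the tool's x, y, z in mm, then the finger opening in mm, from 0 to 85.4. A call has 1 to 20 rows; each row is the pose to reach, as a shift and turn from the pose commanded when the call began, along the tool's axes at that moment; what a row does not reach only later rows make up. A row lasts 1/12 s, in which the tool goes at most 41.7 mm and 7.16 degrees, less where a joint would pass 70% of its speed; a pose out of reach is approached as far as the arm can. A call with a gripper value outside its range is refused whole. The fingers move at their own pace and stop on an object; the grip force is fixed at half the most. Time passes only in rows, so rows that repeat a pose let the fingers close. It gives the time, the measured TCP pose, the force and the opening at its end, in the units of the state.
- robot.get_state(): the state, without advancing time (a new reading comes with each control period).
- robot.grab_frame(name): name is "scene" or "top" or "wrist"; returns the picture (384x512x3 uint8, blue, green, red); there is no depth.
- robot.get_calibration(name): a dict with "mtx" (3x3 intrinsics, pixels), "k1" (the pictures are not rectified: a ray, as slopes to the right and down, at radius r is drawn at 1 + k1 r^2 times it, then the intrinsics apply), "rvec" (rotation vector, rad) and "tvec" (3), from world to camera coordinates, as OpenCV has them; the wrist camera has in their place "mount" (4x4, takes a point from camera to tool coordinates, whose origin is the TCP and whose axes are the tool frame's). Camera axes: x right, y down, z forward; pixel columns grow to the right and rows downward; lengths in mm; the calibration is good to about 2 mm. A picture is of the moment at which its call begins: read the wrist's pose just before it. get_calibration takes no time and is no camera call.
- robot.finish_job(): hands the job in, once; it reports no verdict.
Trained networks look in the newest picture that a camera, given by its name, has taken for a name from the list of things; names that differ only in an ending like _2 or _b are one class to them, and where a whole thing is asked for, a point or a joint stands for the part that bears it (a point fixed in the world has none). Each returns a list of dicts, best first, with "conf" (0 to 1); they miss things now and then, are a little off and sometimes report something else, mostly with a low value. They report only what shows in the picture. A call takes as long as a camera call. They do not tell look-alikes from the thing itself.
- robot.look_for(camera, name): "bbox" ([centre column, centre row, width, height] in pixels, round what is visible of it).
- robot.masks_of(camera, name): "region" (384x512 bool, what is visible of it) and "bbox" ([centre column, centre row, width, height] in pixels, round what is visible of it).
- robot.mark_of(camera, name): "location" ([column, row] in pixels: a listed point, or the origin of a listed thing).
The state is a dict: "time": time; "q": joint angles; "dq": joint speeds; "joint_efforts": joint torques, N m; "ee_pos": TCP position; "eef_rot": TCP orientation; "wrist_force": force on the tool from outside, world axes, zero at the start; "wrist_torque": the same for the moment, N m; "grip_width": opening from 0.0 (shut) to 1.0 (fully open).
Only numpy, scipy, OpenCV 4.12 (cv2) and the standard library are available. Lean on these libraries where they do the work, as an engineer would, in place of code of your own. Each camera call takes 0.05 s, during which the arm holds its last target.

TASK

Lock the shaker for transport: take the locking pin out of its rest, put its foot down through the square opening of the keyhole slot in the shaker's lid onto the plate beneath, and slide it along the slot, pressing only lightly, until it drops into the unmarked blind hole in that plate. Leave the pin upright and fully home in the hole and let go of it; never force it against the shaker, and leave the jar on the shaker and the vial beside the rest where they are.

Things in the scene. Friction and masses are not known exactly. Their poses are not given: they have to be found in the camera images.
- pin: Locking pin, about 120 g, upright in its rest. From below: round steel foot 16 mm in diameter, 9 mm tall, lower edge tapered (12 mm at the very bottom, full width 2.5 mm up); steel neck 8 mm in diameter; from 58 to 88 mm above the bottom a round grey knob 26 mm in diameter to hold it by. Origin: centre of the foot's underside; z up the pin.
- rest: Grey plastic block 60 x 60 x 30 mm fixed to the bench, with a 20 mm bore 22 mm deep in its middle in which the pin stands (pin's underside 8 mm above the bench). Origin: centre of its underside, z up.
- shaker: White lab shaker fixed to the bench, 260 mm (its x) by 300 mm (its y), lid top at z = 85 mm. Origin: centre of its underside; x to its rear (its front panel faces the robot), y to its left seen from the robot, z up. A raised platform stands on the rear of the lid (x 0 to 120, y -130 to 130 mm, rims up to z = 122 mm). The keyhole slot lies in the front of the lid.
- keyhole (a point): Centre of the square opening, 24 x 24 mm, at the left end of the keyhole slot, level with the lid's top (lid 5 mm thick); at x -60, y +50, z 85 mm in the shaker's frame. The pin's foot passes here only. Axes as the shaker's.
- slot_end (a point): Right-hand end of the slot, level with the lid's top; at x -60, y -50, z 85 mm in the shaker's frame. The slot runs straight from the square opening to here and is 11 mm wide: the neck passes, the foot stays under the lid.
- plate (a point): Fixed point (x -60, y 0, z 66 mm in the shaker's frame), level with the top, at rest, of the flat steel plate under the opening and slot. The plate is sprung: it gives downward from about 3 N, then 1.5 N per mm, to a hard stop 6 mm down. In it is one blind hole, 18.5 mm wide, 14 mm deep, midway across the slot, anywhere from y +15 to -42 mm; it is not measured and stays still.
- jar: Small closed glass jar, 48 mm in diameter, 55 mm tall, standing loose on the shaker's platform. Origin: centre of its underside. To be left alone.
- vial: Amber vial, 24 mm in diameter, 45 mm tall, standing loose on the bench beside the pin's rest. Origin: centre of its underside. To be left alone.
Things that resemble listed ones, but are neither listed nor needed, are in the scene too. Of the things that look like the pin, the largest one is meant.

How it is judged:
By the outcome, as a careful person would: the job done as asked, in the order asked, and still so for the second after the job is handed in, with the robot touching nothing.
It also fails if it takes over 45 s, if anything falls off the work surface, if the arm or the gripper's body presses on something with over 40 N, if the wrist force passes 120 N, or if a joint passes its speed limit or range.

## Working session

There is one attempt and no reset: what is moved stays moved. The work goes in short steps, Python scripts to look and compute and a shell command to move; the robot and the scene stay as the last step left them, time stands still between calls to the robot, and variables do not carry over. Pictures are saved under pics/ and viewed, and the job is handed in when it is done.

```bash
mkdir -p pics; ls
cat > h.py <<'E'
import numpy as np, cv2
from scipy.spatial.transform import Rotation as R
from workcell import robot
def cam(name, st=None):
    c=robot.get_calibration(name); K=np.array(c["mtx"],float); k1=float(c["k1"])
    if "mount" in c:
        st=st or robot.get_state()
        T=np.eye(4);T[:3,:3]=R.from_rotvec(st["eef_rot"]).as_matrix();T[:3,3]=st["ee_pos"]
        T=T@np.array(c["mount"]); Rw=T[:3,:3].T; t=-Rw@T[:3,3]
    else:
        Rw=R.from_rotvec(np.ravel(c["rvec"])).as_matrix(); t=np.ravel(c["tvec"])
    return K,k1,Rw,t
def proj(C,P):
    K,k1,Rw,t=C; p=np.atleast_2d(P)@Rw.T+t; s=p[:,:2]/p[:,2:]; s=s*(1+k1*(s**2).sum(1,keepdims=True))
    return s@K[:2,:2].T+K[:2,2]
def ray(C,uv):
    K,k1,Rw,t=C
    u=cv2.undistortPoints(np.array([[uv]],float),K,np.array([k1,0,0,0.]))[0,0] 
    d=Rw.T@np.array([u[0],u[1],1]); return -Rw.T@t, d/np.linalg.norm(d)
def atz(C,uv,z):
    o,d=ray(C,uv); return o+d*(z-o[2])/d[2]
def tri(rs):
    A=np.zeros((3,3));b=np.zeros(3)
    for o,d in rs:
        M=np.eye(3)-np.outer(d,d);A+=M;b+=M@o
    return np.linalg.solve(A,b)
E
python3 - <<'E'
from h import *
print(robot.get_state())
for n in("scene","top","wrist"):
    im=robot.grab_frame(n); cv2.imwrite(f"pics/{n}0.png",im)
    for o in("pin","rest","shaker","keyhole","slot_end","jar","vial"):
        print(n,o,[(round(d["conf"],2),np.round(d["location"]).tolist()) for d in robot.mark_of(n,o)])
E
```

```text
pics
{'time': 0.0, 'q': array([-1.51331685e+00,  3.81197289e-01,  1.29826428e+00, -4.00307105e-05,
        1.46361374e+00, -2.15278624e-01]), 'dq': array([ 0.00328058,  0.00084078, -0.00132531,  0.00093802,  0.00163705,
        0.00268399]), 'joint_efforts': array([ 1.55615751e-03, -4.48456621e+01, -2.31274062e+01, -3.94695076e-05,
        4.79227980e-03, -6.76515057e-06]), 'ee_pos': array([ 148.14815682, -529.39760283,  255.70987833]), 'eef_rot': array([ 2.07623886,  0.2864696 , -2.07607711]), 'wrist_force': array([-0.76136299,  0.85472417, -0.13686268]), 'wrist_torque': array([0.00232216, 0.01906071, 0.03030116]), 'grip_width': 1.0014277694323281}
scene pin [(0.79, [371.0, 252.0]), (0.69, [210.0, 178.0]), (0.65, [319.0, 264.0]), (0.53, [371.0, 254.0]), (0.5, [388.0, 231.0])]
scene rest [(0.81, [371.0, 252.0]), (0.69, [130.0, 172.0])]
scene shaker [(0.94, [191.0, 214.0])]
scene keyhole [(0.83, [222.0, 184.0])]
scene slot_end [(0.65, [196.0, 164.0])]
scene jar [(0.63, [130.0, 174.0]), (0.62, [189.0, 214.0])]
scene vial [(0.6, [353.0, 291.0])]
top pin [(0.72, [164.0, 222.0]), (0.64, [191.0, 182.0]), (0.4, [175.0, 254.0])]
top rest [(0.92, [166.0, 217.0]), (0.48, [318.0, 151.0])]
top shaker [(0.72, [316.0, 149.0])]
top keyhole [(0.62, [298.0, 163.0])]
top slot_end [(0.8, [348.0, 167.0])]
top jar [(0.95, [364.0, 100.0])]
top vial [(0.61, [158.0, 182.0])]
wrist pin []
wrist rest []
wrist shaker []
wrist keyhole []
wrist slot_end []
wrist jar []
wrist vial []
```

View pics/scene0.png

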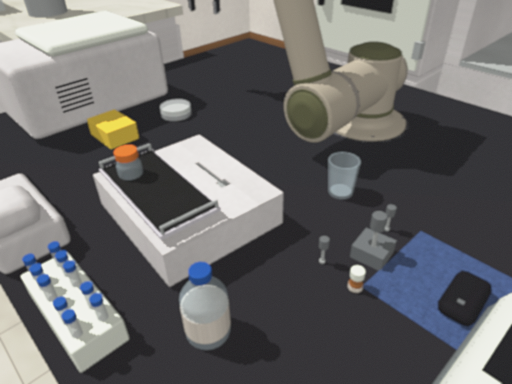

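View pics/top0.png

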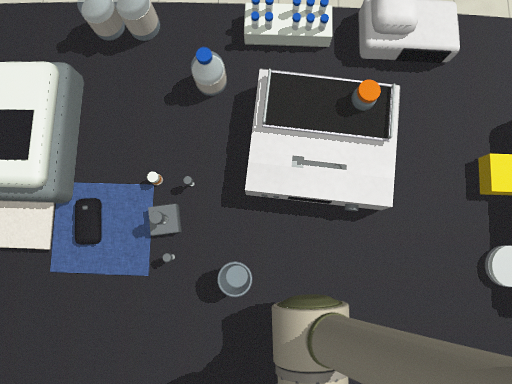

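The scene picture shows the rest with the big pin at about (375,240), look-alike small pins at (323,245) and (390,215), and the vial at (356,280). In the top picture the rest is at (165,220), the vial at (155,178), the slot runs from (298,162) to (346,167), and the jar is at (368,92).

Run:
```python
from h import *
top=cv2.imread("pics/top0.png");sc=cv2.imread("pics/scene0.png")
a=cv2.resize(top[140:270,130:210],None,fx=5,fy=5,interpolation=cv2.INTER_CUBIC)[:600]
b=cv2.resize(top[145:185,285:360],None,fx=5,fy=5,interpolation=cv2.INTER_CUBIC)
out=np.zeros((600,800,3),np.uint8);out[:,:400]=a[:600];out[:200,400:775]=b
c=cv2.resize(sc[200:270,345:410],None,fx=5,fy=5,interpolation=cv2.INTER_CUBIC);out[230:580,420:745]=c
cv2.imwrite("pics/crop0.png",out)
T=cam("top");S=cam("scene")
print("rest top z30",atz(T,(165,220),30),"rest mark z0",atz(T,(166,217),0), atz(S,(371,252),0))
print("kh",atz(T,(298,163),85),atz(S,(222,184),85)); print("se",atz(T,(348,167),85),atz(S,(196,164),85))
print("shaker",atz(T,(316,149),0),atz(S,(191,214),0)); print("vial",atz(T,(158,182),0),atz(S,(353,291),0))
print("jar",atz(T,(364,100),90)); print(-T[2].T@T[3],-S[2].T@S[3])
```

```text
rest top z30 [441.27519385 314.63945297  30.        ] rest mark z0 [449.60955948 319.87841695   0.        ] [436.37387465 313.77330424   0.        ]
kh [560.89172771  38.70989753  85.        ] [565.7153829   39.32447069  85.        ]
se [555.56134488 -63.48850646  85.        ] [557.93822311 -56.40744562  85.        ]
shaker [612.0148584   -9.32749106   0.        ] [611.1496788  -18.24866088   0.        ]
vial [527.01078196 342.44230566   0.        ] [536.97842541 344.83707412   0.        ]
jar [698.06938987 -97.40873266  90.        ]
[393.1334708  111.52289214 891.33455129] [971.41946883 573.65791362 565.24739452]
```

View pics/crop0.png

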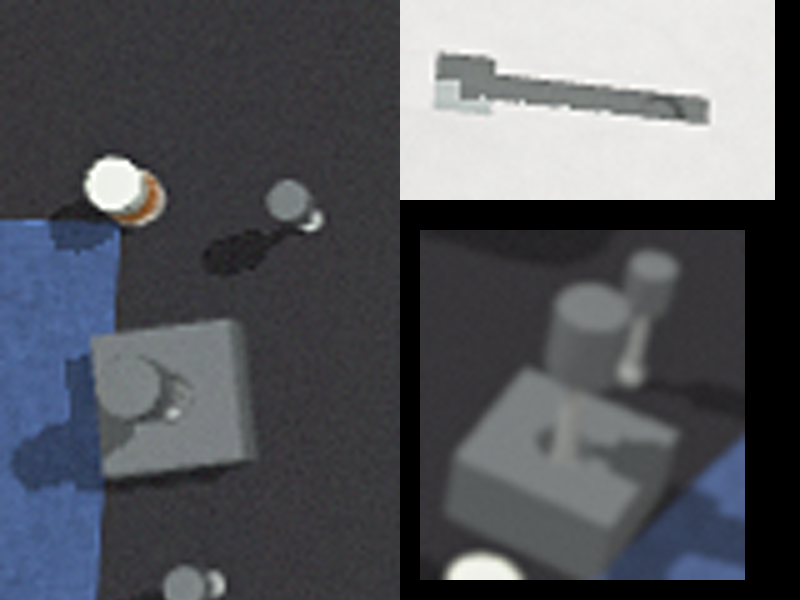

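Run:
```python
from h import *
T=cam("top");S=cam("scene")
a=ray(T,(156,217.4));b=ray(S,(379.6,215.6)); print("knobtop tri",tri([a,b]),atz(T,(156,217.4),96),atz(S,(379.6,215.6),96))
def pt(x,y): return (285+(x-400)/5,145+y/5)
for p in [(465,82),(707,110),(437,53),(495,57),(437,108),(710,98),(708,124),(672,105)]: print(p,np.round(atz(T,pt(*p),85 if p!=(672,105) else 66),1))
print("rest corners")
for p in [(92,338),(235,320),(243,460),(102,478)]: print(np.round(atz(T,(130+p[0]/5,140+p[1]/5),30),1))
print("vial top",atz(T,(130+113/5,140+184/5),45)," small",atz(T,(130+312/5,140+220/5),0),atz(T,(130+215/5,140+583/5),0))
s=robot.get_state(); print(np.round(R.from_rotvec(s["eef_rot"]).as_matrix(),3)); print(np.round(robot.get_calibration("wrist")["mount"],3),robot.get_calibration("wrist")["mtx"])
m=robot.get_state()
```

```text
knobtop tri [441.86782034 317.83040264  95.50175128] [442.16469431 317.17801801  96.        ] [441.97438344 318.53853163  96.        ]
(465, 82) [564.2  38.8  85. ]
(707, 110) [555.5 -60.2  85. ]
(437, 53) [575.9  50.3  85. ]
(495, 57) [574.9  26.6  85. ]
(437, 108) [553.1  50.   85. ]
(710, 98) [560.5 -61.5  85. ]
(708, 124) [549.7 -60.6  85. ]
(672, 105) [561.  -49.5  66. ]
rest corners
[466.7 351.9  30. ]
[476.1 290.9  30. ]
[416.8 284.3  30. ]
[407.4 343.9  30. ]
vial top [531.09660362 343.04923891  45.        ]  small [524.57003838 265.22849304   0.        ] [363.96539504 299.80271151   0.        ]
[[ 0.     0.269 -0.963]
 [-0.    -0.963 -0.269]
 [-1.     0.    -0.   ]]
[[-1.00000e-03 -2.91000e-01  9.57000e-01 -1.18084e+02]
 [ 1.00000e+00 -1.00000e-03  1.00000e-03 -2.12500e+00]
 [ 0.00000e+00  9.57000e-01  2.91000e-01 -7.33350e+01]
 [ 0.00000e+00  0.00000e+00  0.00000e+00  1.00000e+00]] [[272.00768331   0.         252.805113  ]
 [  0.         272.00768331 189.48360262]
 [  0.           0.           1.        ]]
```

```bash
python3 -m crank '[[0.363,0,0,0,-390,-537,60],[0.363,0,0,0,-390,-537,60],[0.363,0,0,0,-390,-537,60],[0.363,0,0,0,-390,-537,60],[0.363,0,0,0,-390,-537,60],[0.363,0,0,0,-390,-537,60],[0.363,0,0,0,-390,-537,60],[0.363,0,0,0,-390,-537,60],[0.363,0,0,0,-390,-537,60],[0.363,0,0,0,-390,-537,60],[0.363,0,0,0,-390,-537,60],[0.363,0,0,0,-390,-537,60],[0.363,0,0,0,-390,-537,60],[0.363,0,0,0,-390,-537,60],[0.363,0,0,0,-390,-537,60],[0.363,0,0,0,-390,-537,60],[0.363,0,0,0,-390,-537,60],[0.363,0,0,0,-390,-537,60],[0.363,0,0,0,-390,-537,60],[0.363,0,0,0,-390,-537,60]]'
python3 - <<'E'
from h import *
s=robot.get_state(); im=robot.grab_frame("wrist"); cv2.imwrite("pics/w1.png",im)
C=cam("wrist",s); np.savez("pics/w1.npz",p=s["ee_pos"],r=s["eef_rot"])
print(np.round(s["q"],3),s["time"]); print(np.round(R.from_rotvec(s["eef_rot"]).as_matrix(),3))
for o in ("keyhole","slot_end"): print(o,[(d["conf"],d["location"],np.round(atz(C,d["location"],85),1)) for d in robot.mark_of("wrist",o)])
E
```

```text
time: 2.87
ee_pos: [559.8, -10.3, 256.4]
eef_rot: [-2.174, 0.1, 2.175]
wrist_force: [-0.8, -0.6, 0.5]
grip_width: 0.701
[-0.23   0.398  1.269 -0.     1.475  1.433] 2.8667
[[-0.    -0.091 -0.996]
 [-0.    -0.996  0.091]
 [-1.     0.     0.   ]]
keyhole [(0.6, [206.9, 178.8], array([561.4,  41.6,  85. ]))]
slot_end [(0.61, [297.3, 176.7], array([554.6, -57.7,  85. ]))]
```

View pics/w1.png

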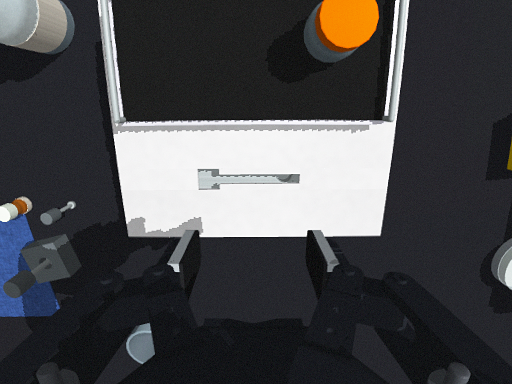

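Run:
```python
from h import *
im=cv2.imread("pics/w1.png")
cv2.imwrite("pics/w1c.png",cv2.resize(im[162:198,190:306],None,fx=6.5,fy=6.5,interpolation=cv2.INTER_CUBIC))
```

```text
(no output)
```

View pics/w1c.png

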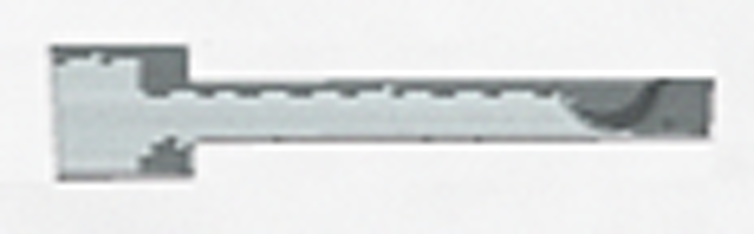

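Run:
```python
from h import *
d=np.load("pics/w1.npz"); C=cam("wrist",dict(ee_pos=d["p"],eef_rot=d["r"]))
f=lambda x,y,z:np.round(atz(C,(190+(x+.5)/6.5-.5,162+(y+.5)/6.5-.5),z),1)
for p in [(52,45),(187,45),(57,178),(192,178),(713,78),(710,137),(190,80),(190,138)]: print(p,f(*p,85))
print("hole edge",[f(*p,66) for p in [(560,95),(575,112),(612,130),(640,118),(660,85)]])
```

```text
(52, 45) [573.8  50.1  85. ]
(187, 45) [571.7  27.5  85. ]
(57, 178) [550.7  52.7  85. ]
(192, 178) [548.5  29.6  85. ]
(713, 78) [557.9 -60.   85. ]
(710, 137) [547.7 -59.1  85. ]
(190, 80) [565.7  27.8  85. ]
(190, 138) [555.6  29.1  85. ]
hole edge [array([552.4, -35.3,  66. ]), array([549. , -37.8,  66. ]), array([545.1, -44.3,  66. ]), array([546.8, -49.4,  66. ]), array([552.6, -53.4,  66. ])]
```

```bash
python3 -m crank '[[0,0,0,0,-316,147,60],[0,0,0,0,-316,147,60],[0,0,0,0,-316,147,60],[0,0,0,0,-316,147,60],[0,0,0,0,-316,147,60],[0,0,0,0,-316,147,60],[0,0,0,0,-316,147,60],[0,0,0,0,-316,147,60],[0,0,0,0,-316,147,60],[0,0,0,0,-316,147,60],[0,0,0,0,-316,147,60],[0,0,0,40,-316,147,60],[0,0,0,80,-316,147,60],[0,0,0,110,-316,147,60],[0,0,0,120,-316,147,60],[0,0,0,120,-316,147,60]]'
python3 - <<'E'
from h import *
s=robot.get_state(); im=robot.grab_frame("wrist"); cv2.imwrite("pics/w2.png",im)
C=cam("wrist",s); 
print(np.round(s["q"],3),s["time"],s["ee_pos"]); print(np.round(R.from_rotvec(s["eef_rot"]).as_matrix(),3))
t=np.array([442,318,96.]); a=np.linspace(0,6.28,60)
for u,v in proj(C,t+13*np.c_[np.cos(a),np.sin(a),0*a]): cv2.circle(im,(int(round(u)),int(round(v))),0,(0,0,255),-1)
cv2.imwrite("pics/w2o.png",im)
E
```

```text
time: 4.35
ee_pos: [442.3, 316.9, 134.6]
eef_rot: [-2.171, 0.103, 2.179]
wrist_force: [-1.1, 0.3, -0.3]
grip_width: 0.701
[ 0.404  0.492  1.497 -0.     1.157  2.067] 4.35 [442.26069769 316.92993025 134.61671424]
[[-0.004 -0.092 -0.996]
 [-0.002 -0.996  0.092]
 [-1.     0.002  0.004]]
```

View pics/w2o.png

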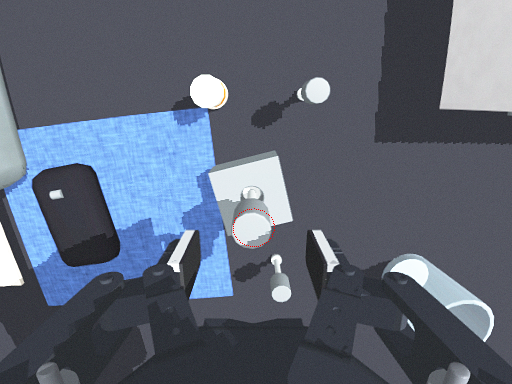

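The overlay ring sits on the knob at (252,228), so the triangulation holds and the knob is centred between the fingers.

```bash
python3 -m crank '[[0,0,0,25,0,0,60],[0,0,0,45,-0.5,0,60],[0,0,0,50,-0.5,0,60],[0,0,0,50,-0.5,0,60],[0,0,0,50,-0.5,0,20],[0,0,0,50,-0.5,0,20],[0,0,0,50,-0.5,0,20],[0,0,0,50,-0.5,0,20],[0,0,0,50,-0.5,0,20],[0,0,0,50,-0.5,0,20],[0,0,0,50,-0.5,0,20],[0,0,0,50,-0.5,0,20]]'
python3 - <<'E'
from h import *
s=robot.get_state(); im=robot.grab_frame("wrist"); cv2.imwrite("pics/w3.png",im)
print(s["ee_pos"],s["wrist_force"],s["wrist_torque"],s["grip_width"])
E
```

```text
time: 5.4
ee_pos: [443.1, 319.2, 88.0]
eef_rot: [-2.178, 0.097, 2.172]
wrist_force: [-0.4, -0.9, 5.8]
grip_width: 0.285
[443.10140022 319.21108549  87.97458786] [-0.37412771 -0.87263725  5.8292794 ] [-0.31711551  0.1082688  -0.00459049] 0.28549463137249026
```

View pics/w3.png

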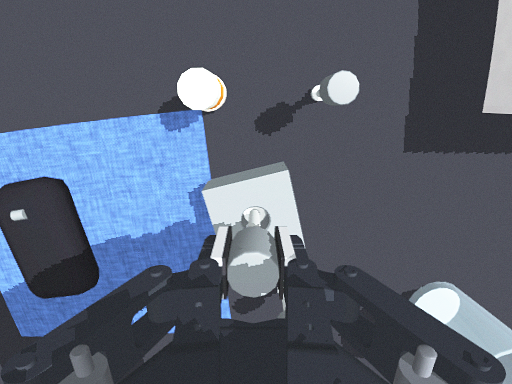

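```bash
python3 -m crank '[[0,0,0,-10,0,0,20],[0,0,0,-30,0,0,20],[0,0,0,-60,0,0,20],[0,0,0,-100,0,0,20],[0,0,0,-125,0,0,20],[0,0,0,-125,0,0,20],[0,0,0,-125,0,0,20]]'
python3 - <<'E'
from h import *
s=robot.get_state(); im=robot.grab_frame("wrist"); cv2.imwrite("pics/w4.png",im)
sc=robot.grab_frame("scene"); cv2.imwrite("pics/s4.png",sc)
M=R.from_rotvec(s["eef_rot"]).as_matrix()
print(s["ee_pos"],s["wrist_force"],s["wrist_torque"],s["grip_width"]);print(M.round(4))
D=np.array([562.5,39.3,0])-s["ee_pos"];D[2]=0;print(M.T@D)
C=cam("wrist",s)
cv2.imwrite("pics/w4c.png",np.hstack([cv2.resize(im[180:330,180:320],None,fx=3,fy=3),cv2.resize(sc[60:210,330:430],None,fx=3,fy=3)]))
E
```

```text
time: 6.03
ee_pos: [442.5, 319.2, 213.3]
eef_rot: [-2.178, 0.096, 2.171]
wrist_force: [0.8, 1.0, -2.3]
grip_width: 0.291
[442.51658754 319.23436928 213.27435157] [ 0.75552391  1.00650608 -2.30471452] [-0.01983404  0.02759454 -0.02589914] 0.2905775300084777
[[ 0.0033 -0.0899 -0.9959]
 [ 0.0015 -0.996   0.0899]
 [-1.     -0.0018 -0.0032]]
[-2.26372222e-02  2.68016333e+02 -1.44659998e+02]
```

View pics/w4.png

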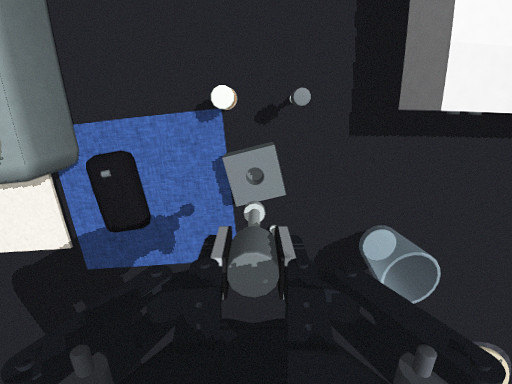

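View pics/s4.png

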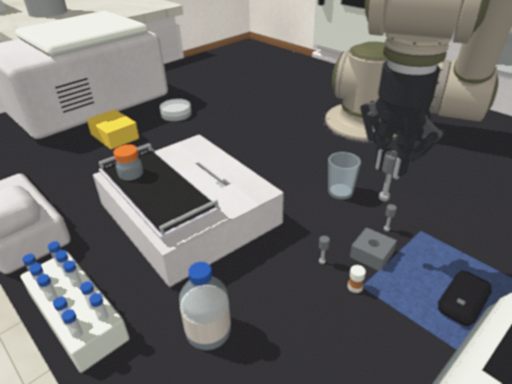

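Run:
```python
from h import *
s=robot.get_state(); im=cv2.imread("pics/w4.png")
C=cam("wrist",s); M=R.from_rotvec(s["eef_rot"]).as_matrix()
big=cv2.resize(im[180:330,190:330],None,fx=4,fy=4,interpolation=cv2.INTER_CUBIC)
a=np.linspace(0,6.28,90)
for L,r,col in [(80,6,(0,0,255)),(71,8,(0,255,255)),(77.5,8,(0,255,0)),(-8,13,(255,0,255)),(22,13,(255,0,0))]:
    P=np.c_[np.full(90,L),r*np.cos(a),r*np.sin(a)]@M.T+s["ee_pos"]
    for u,v in proj(C,P):
        x,y=int((u-190+.5)*4),int((v-180+.5)*4)
        if 0<=x<560 and 0<=y<600: big[y,x]=col
cv2.imwrite("pics/w4o.png",big)
```

```text
(no output)
```

View pics/w4o.png

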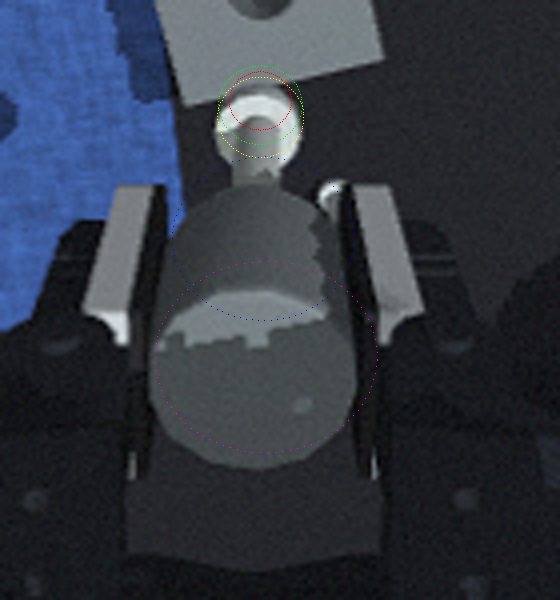

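```bash
python3 -m crank '[[0,0,0,0,20,-11,20],[0,0,0,0,50,-27,20],[0,0,0,0,85,-46,20],[0,0,0,0,120,-65,20],[0,0,0,0,155,-84,20],[0,0,0,0,190,-103,20],[0,0,0,0,225,-122,20],[0,0,0,0,250,-136,20],[0,0,0,0,264,-144,20],[0,0,0,0,268,-146,20],[0,0,0,15,268,-146,20],[0,0,0,30,268,-146,20],[0,0,0,36,268,-146,20],[0,0,0,36,268,-146,20],[0,0,0,36,268,-146,20]]'
python3 - <<'E'
from h import *
s=robot.get_state(); np.savez("pics/w5.npz",p=s["ee_pos"],r=s["eef_rot"])
for n in ("wrist","scene","top"): cv2.imwrite(f"pics/{n}5.png",robot.grab_frame(n))
im=cv2.imread("pics/wrist5.png")
M=R.from_rotvec(s["eef_rot"]).as_matrix()
print(s["ee_pos"],s["wrist_force"],s["q"]);print(M.round(4))
cv2.imwrite("pics/w5c.png",cv2.resize(im[150:290,180:360],None,fx=4.2,fy=4.2,interpolation=cv2.INTER_CUBIC))
sc=cv2.imread("pics/scene5.png");cv2.imwrite("pics/s5c.png",cv2.resize(sc[80:220,150:290],None,fx=4.2,fy=4.2,interpolation=cv2.INTER_CUBIC))
E
```

```text
time: 7.38
ee_pos: [563.4, 39.6, 175.2]
eef_rot: [-2.174, 0.097, 2.177]
wrist_force: [-0.3, 0.7, -0.3]
grip_width: 0.289
[563.43074034  39.56366043 175.2083002 ] [-0.29215657  0.74193965 -0.32080194] [-1.39502029e-01  4.76593169e-01  1.38625158e+00  1.09361677e-04
  1.27974494e+00  1.52077543e+00]
[[-1.00e-03 -8.94e-02 -9.96e-01]
 [ 2.00e-04 -9.96e-01  8.94e-02]
 [-1.00e+00 -2.00e-04  1.00e-03]]
```

View pics/w5c.png

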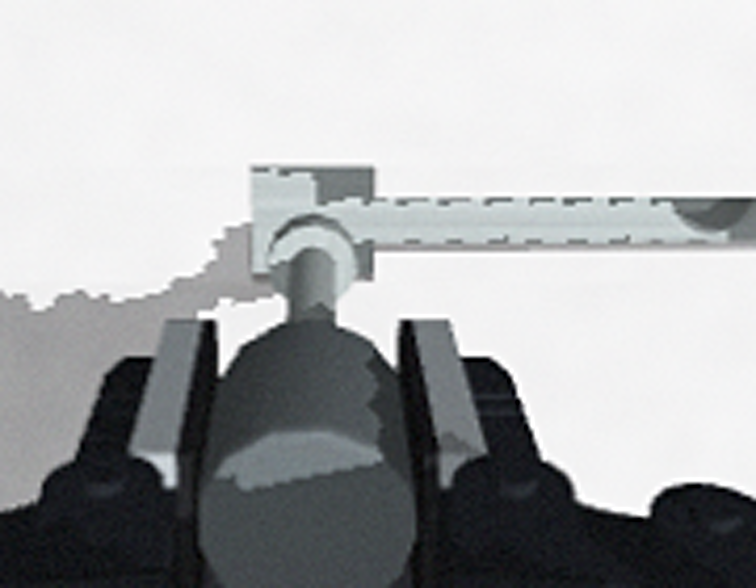

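View pics/s5c.png

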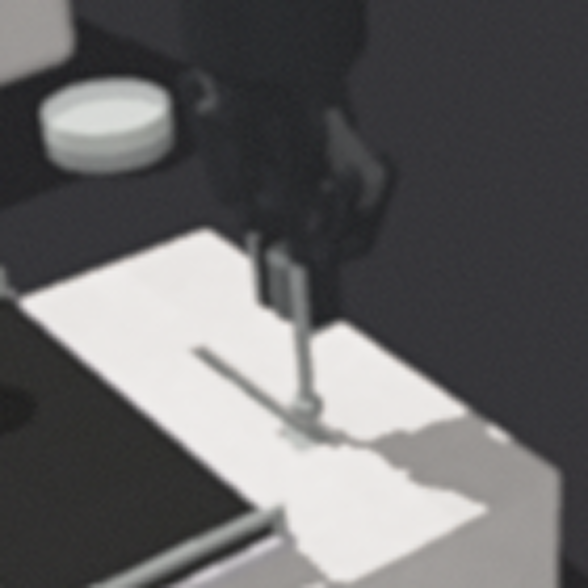

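View pics/top5.png

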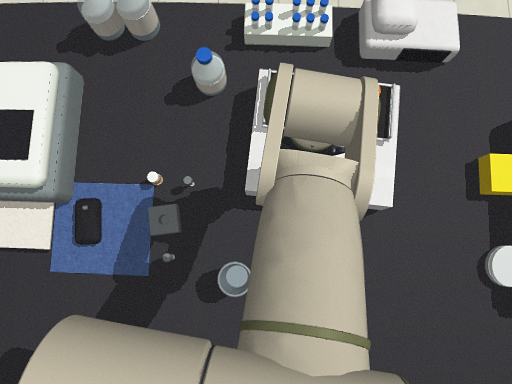

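```bash
cat > ov.py <<'E'
from h import *
def overlay(png,st,foot,z0,box,f,out):
    im=cv2.imread(png);C=cam("wrist",st);x0,y0,x1,y1=box
    big=cv2.resize(im[y0:y1,x0:x1],None,fx=f,fy=f,interpolation=cv2.INTER_CUBIC)
    a=np.linspace(0,6.28,120)
    for h,r,col in [(0,6,(0,0,255)),(2.5,8,(0,255,0)),(9,8,(0,255,255)),(58,13,(255,0,0)),(88,13,(255,0,255))]:
        for u,v in proj(C,np.c_[foot[0]+r*np.cos(a),foot[1]+r*np.sin(a),np.full(120,z0+h)]):
            x,y=int((u-x0+.5)*f),int((v-y0+.5)*f)
            if 0<=x<big.shape[1] and 0<=y<big.shape[0]: big[y,x]=col
    cv2.imwrite(out,big)
E
python3 - <<'E'
from ov import *
d=np.load("pics/w5.npz");st=dict(ee_pos=d["p"],eef_rot=d["r"])
C=cam("wrist",st)
f=lambda x,y,z:np.round(atz(C,(180+(x+.5)/4.2-.5,150+(y+.5)/4.2-.5),z),1)
for p in [(252,167),(375,168),(252,276),(375,280),(375,198),(375,249)]: print(p,f(*p,85))
print("hole arc",[f(*p,66) for p in [(672,203),(690,225),(712,232),(738,228),(755,205)]])
print("foot L/R",f(268,262,101),f(357,262,101),"far",f(312,214,97.5))
overlay("pics/wrist5.png",st,(562,39.4),95,(220,170,320,300),6,"pics/w5o.png")
E
```

```text
(252, 167) [573.8  50.6  85. ]
(375, 168) [571.4  27.3  85. ]
(252, 276) [551.5  53.   85. ]
(375, 280) [548.5  29.   85. ]
(375, 198) [565.4  27.7  85. ]
(375, 249) [555.   28.5  85. ]
hole arc [array([552.2, -35.5,  66. ]), array([546.8, -39.4,  66. ]), array([544.8, -44.1,  66. ]), array([545.2, -49.8,  66. ]), array([550.1, -53.3,  66. ])]
foot L/R [560.4  48.4 101. ] [559.   32.4 101. ] far [567.6  39.8  97.5]
```

View pics/w5o.png

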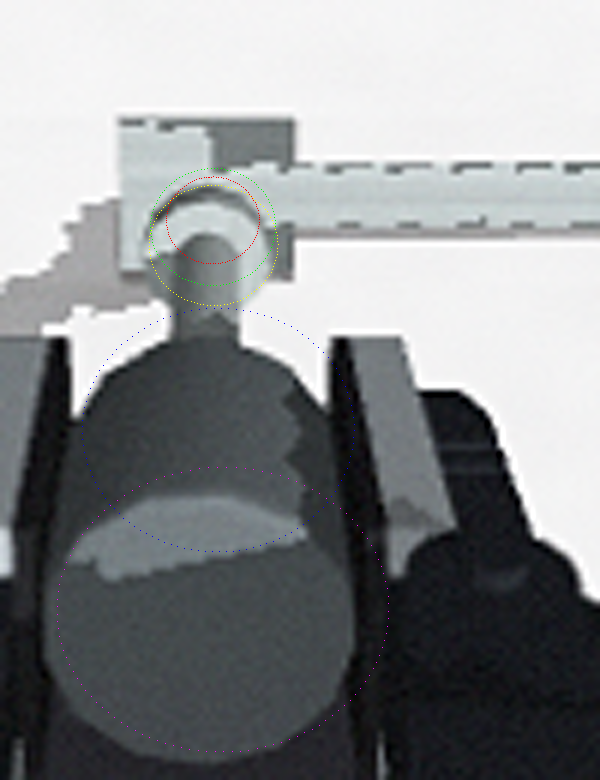

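Run:
```python
from ov import *
d=np.load("pics/w5.npz");st5=dict(ee_pos=d["p"],eef_rot=d["r"])
st3=dict(ee_pos=np.array([443.1,319.2,88.0]),eef_rot=np.array([-2.178,.097,2.172]))
st2=dict(ee_pos=np.array([442.26,316.93,134.6]),eef_rot=np.array([-2.171,.103,2.179]))
overlay("pics/w2.png",st2,(442,318),8,(200,170,300,270),4,"pics/a.png")
overlay("pics/w3.png",st3,(442,318),8,(200,190,300,320),4,"pics/b.png")
a=cv2.imread("pics/a.png");b=cv2.imread("pics/b.png")
o=np.zeros((520,800,3),np.uint8);o[:400,:400]=a;o[:,400:]=b;cv2.imwrite("pics/ab.png",o)
print(robot.get_calibration("wrist")["k1"])
```

```text
-0.06499755618839786
```

View pics/ab.png

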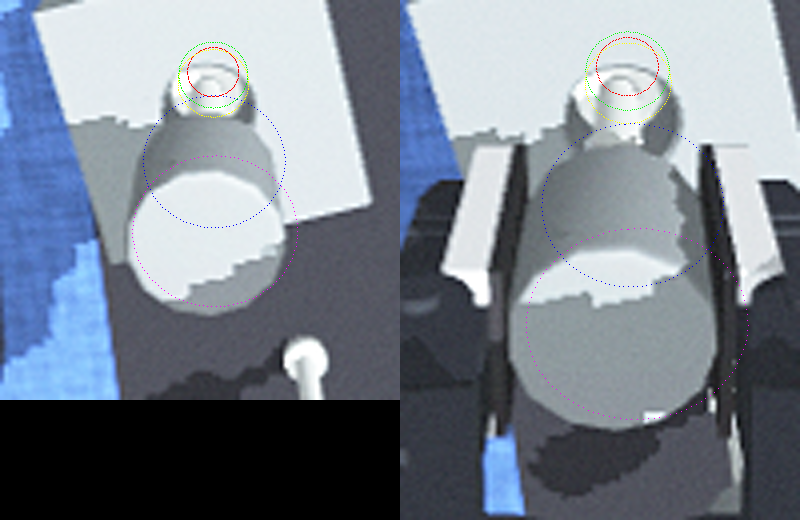

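```bash
python3 -m crank '[[0,0,0,3,0,-1.2,20],[0,0,0,7,0,-1.2,20],[0,0,0,11,0,-1.2,20],[0,0,0,14,0,-1.2,20],[0,0,0,16,0,-1.2,20],[0,0,0,16,0,-1.2,20]]'
python3 - <<'E'
from h import *
s=robot.get_state(); im=robot.grab_frame("wrist"); cv2.imwrite("pics/w6.png",im)
print(s["ee_pos"],s["wrist_force"],s["wrist_torque"])
cv2.imwrite("pics/w6c.png",cv2.resize(im[150:290,180:360],None,fx=4.2,fy=4.2,interpolation=cv2.INTER_CUBIC))
E
```

```text
time: 8.03
ee_pos: [564.6, 38.9, 158.7]
eef_rot: [-2.174, 0.098, 2.176]
wrist_force: [-0.7, -0.4, -0.7]
grip_width: 0.287
[564.60447892  38.90394887 158.72143484] [-0.71259489 -0.37697948 -0.74614006] [-0.02870554 -0.01444431 -0.00764194]
```

View pics/w6c.png

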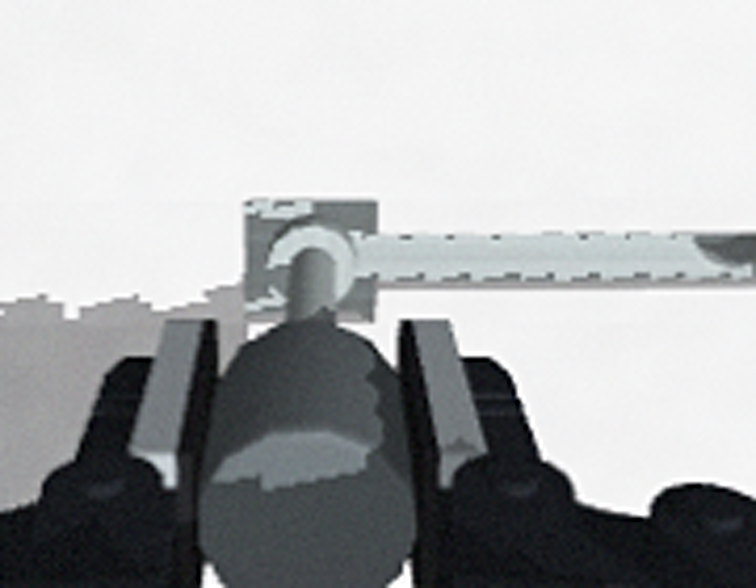

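```bash
python3 -m crank '[[0,0,0,5,0,0,20],[0,0,0,9,0,0,20],[0,0,0,11,0,0,20],[0,0,0,11,0,0,20]]'; python3 -m crank '[[0,0,0,0.7,0,0,20],[0,0,0,0.7,0,0,20],[0,0,0,0.7,0,0,20]]';python3 -m crank '[[0,0,0,0.7,0,0,20],[0,0,0,0.7,0,0,20],[0,0,0,0.7,0,0,20]]'
```

```text
time: 8.42
ee_pos: [564.5, 38.9, 147.6]
eef_rot: [-2.174, 0.098, 2.177]
wrist_force: [0.1, -0.6, -0.9]
grip_width: 0.287
time: 8.67
ee_pos: [564.9, 38.9, 147.7]
eef_rot: [-2.176, 0.098, 2.175]
wrist_force: [-0.9, -0.2, -0.7]
grip_width: 0.29
time: 8.92
ee_pos: [564.8, 38.9, 147.0]
eef_rot: [-2.175, 0.098, 2.175]
wrist_force: [0.1, 0.9, -1.2]
grip_width: 0.287
```

```bash
python3 -m crank '[[0,0,0,0.6,0,0,20],[0,0,0,0.6,0,0,20],[0,0,0,0.6,0,0,20]]';python3 -m crank '[[0,0,0,0.6,0,0,20],[0,0,0,0.6,0,0,20],[0,0,0,0.6,0,0,20]]';python3 -m crank '[[0,0,0,0.5,0,0,20],[0,0,0,0.5,0,0,20],[0,0,0,0.5,0,0,20]]'
```

```text
time: 9.17
ee_pos: [564.8, 38.9, 146.3]
eef_rot: [-2.175, 0.098, 2.175]
wrist_force: [-0.1, 1.2, -1.5]
grip_width: 0.288
time: 9.42
ee_pos: [564.9, 38.9, 146.0]
eef_rot: [-2.176, 0.098, 2.175]
wrist_force: [-0.3, 0.2, 1.3]
grip_width: 0.285
time: 9.67
ee_pos: [564.9, 38.9, 145.4]
eef_rot: [-2.176, 0.098, 2.175]
wrist_force: [-0.8, 0.5, 2.1]
grip_width: 0.287
```

```bash
python3 -m crank '[[0,0,0,0,3,0,20],[0,0,0,0,6,0,20],[0,0,0,0,9,0,20],[0,0,0,0,12,0,20],[0,0,0,0,15,0,20],[0,0,0,0,18,0,20],[0,0,0,0,20,0,20]]'
python3 - <<'E'
from h import *
s=robot.get_state(); im=robot.grab_frame("wrist"); cv2.imwrite("pics/w7.png",im)
print(s["ee_pos"],s["wrist_force"],s["wrist_torque"])
cv2.imwrite("pics/w7c.png",cv2.resize(im[180:270,200:340],None,fx=5.5,fy=5.5,interpolation=cv2.INTER_CUBIC))
E
```

```text
time: 10.25
ee_pos: [563.0, 18.6, 145.2]
eef_rot: [-2.175, 0.098, 2.175]
wrist_force: [0.8, 3.1, 3.9]
grip_width: 0.292
[562.98886266  18.55744174 145.23687767] [0.76656667 3.1122061  3.94470568] [ 0.47430859 -0.02687057 -0.02342264]
```

View pics/w7c.png

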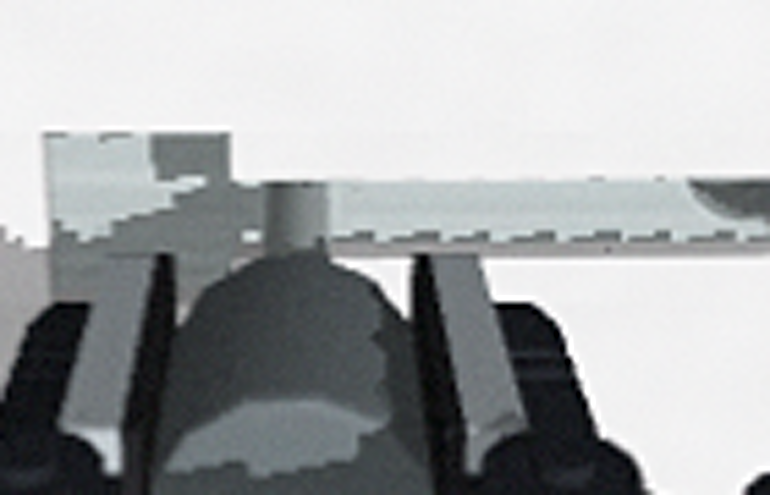

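```bash
python3 -m crank '[[0,0,0,-0.3,4,0,20],[0,0,0,-0.3,8,0,20],[0,0,0,-0.3,12,0,20],[0,0,0,-0.3,16,0,20],[0,0,0,-0.3,20,0,20]]'; python3 -m crank '[[0,0,0,0,4,0,20],[0,0,0,0,8,0,20],[0,0,0,0,12,0,20],[0,0,0,0,16,0,20],[0,0,0,0,20,0,20]]'
```

```text
time: 10.72
ee_pos: [561.2, -1.4, 145.5]
eef_rot: [-2.175, 0.098, 2.175]
wrist_force: [-0.3, 1.9, 2.6]
grip_width: 0.285
time: 11.13
ee_pos: [559.3, -21.3, 145.5]
eef_rot: [-2.175, 0.098, 2.175]
wrist_force: [0.8, 0.3, 2.5]
grip_width: 0.286
```

```bash
python3 -m crank '[[0,0,0,0,4,0,20],[0,0,0,0,8,0,20],[0,0,0,0,12,0,20],[0,0,0,0,15,0,20],[0,0,0,0,17,0,20]]'
python3 - <<'E'
from h import *
s=robot.get_state(); im=robot.grab_frame("wrist"); cv2.imwrite("pics/w8.png",im)
print(s["ee_pos"],s["wrist_force"],s["wrist_torque"])
cv2.imwrite("pics/w8c.png",cv2.resize(im[180:270,200:340],None,fx=5.5,fy=5.5,interpolation=cv2.INTER_CUBIC))
E
```

```text
time: 11.55
ee_pos: [557.8, -38.2, 145.5]
eef_rot: [-2.175, 0.098, 2.175]
wrist_force: [0.4, 2.0, 2.4]
grip_width: 0.285
[557.84797154 -38.19920081 145.50915281] [0.40212044 2.01227086 2.41295759] [ 0.36416102 -0.02766386  0.0096209 ]
```

View pics/w8c.png

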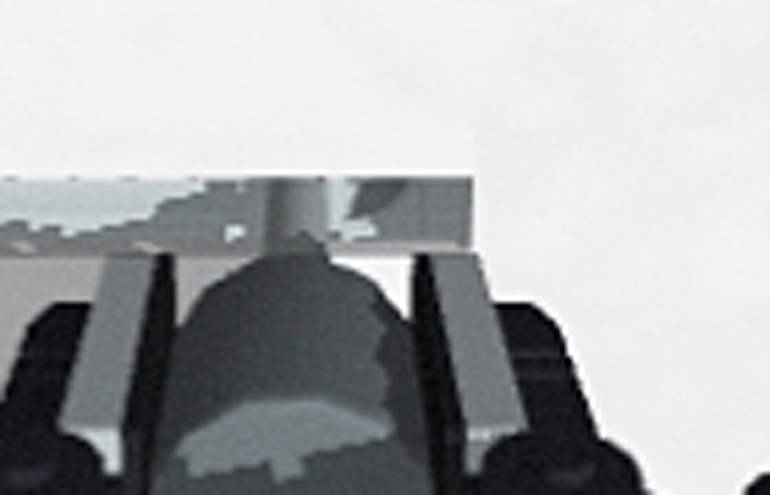

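```bash
python3 -m crank '[[0,0,0,0,1.5,0,20],[0,0,0,0,3,0,20],[0,0,0,0,3,0,20]]'; python3 -m crank '[[0,0,0,0,1,0,20],[0,0,0,0,1.5,0,20],[0,0,0,0,1.5,0,20]]'; python3 -m crank '[[0,0,0,0,1,0,20],[0,0,0,0,1.5,0,20],[0,0,0,0,1.5,0,20]]'
```

```text
time: 11.85
ee_pos: [557.6, -41.0, 145.5]
eef_rot: [-2.175, 0.099, 2.176]
wrist_force: [-0.3, -1.1, 2.9]
grip_width: 0.289
time: 12.1
ee_pos: [557.2, -42.4, 145.1]
eef_rot: [-2.174, 0.098, 2.176]
wrist_force: [-0.2, 0.2, -1.3]
grip_width: 0.283
time: 12.35
ee_pos: [557.3, -43.9, 145.4]
eef_rot: [-2.175, 0.098, 2.176]
wrist_force: [-0.6, -1.0, -0.8]
grip_width: 0.288
```

```bash
python3 -m crank '[[0,0,0,0,0.9,0,20],[0,0,0,0.7,0.9,0,20],[0,0,0,1.5,0.9,0,20],[0,0,0,1.5,0.9,0,20]]'; python3 -m crank '[[0,0,0,0.7,0,0,20],[0,0,0,1.5,0,0,20],[0,0,0,1.5,0,0,20]]'
```

```text
time: 12.68
ee_pos: [557.2, -44.6, 143.8]
eef_rot: [-2.175, 0.098, 2.175]
wrist_force: [0.9, -0.2, -1.4]
grip_width: 0.29
time: 12.93
ee_pos: [557.2, -44.6, 142.3]
eef_rot: [-2.175, 0.098, 2.176]
wrist_force: [-0.6, -0.2, -0.4]
grip_width: 0.284
```

```bash
python3 -m crank '[[0,0,0,1,0,0,20],[0,0,0,2,0,0,20],[0,0,0,3,0,0,20],[0,0,0,3,0,0,20]]'; python3 -m crank '[[0,0,0,1,0,0,20],[0,0,0,2,0,0,20],[0,0,0,3,0,0,20],[0,0,0,3,0,0,20]]'; python3 -m crank '[[0,0,0,1,0,0,20],[0,0,0,2,0,0,20],[0,0,0,2.5,0,0,20],[0,0,0,2.5,0,0,20]]'
```

```text
time: 13.27
ee_pos: [557.2, -44.6, 139.3]
eef_rot: [-2.175, 0.098, 2.176]
wrist_force: [-0.4, 0.4, -0.4]
grip_width: 0.292
time: 13.6
ee_pos: [557.2, -44.6, 136.3]
eef_rot: [-2.175, 0.098, 2.176]
wrist_force: [-0.7, -0.6, -0.7]
grip_width: 0.287
time: 13.93
ee_pos: [557.2, -44.6, 133.9]
eef_rot: [-2.175, 0.098, 2.176]
wrist_force: [-0.3, -0.8, -0.7]
grip_width: 0.287
```

```bash
python3 -m crank '[[0,0,0,0.7,0,0,20],[0,0,0,1.3,0,0,20],[0,0,0,1.3,0,0,20]]'; python3 -m crank '[[0,0,0,0.6,0,0,20],[0,0,0,0.6,0,0,20],[0,0,0,0.6,0,0,20]]';python3 -m crank '[[0,0,0,0.6,0,0,20],[0,0,0,0.6,0,0,20],[0,0,0,0.6,0,0,20]]'
```

```text
time: 14.18
ee_pos: [557.2, -44.6, 132.6]
eef_rot: [-2.175, 0.098, 2.175]
wrist_force: [0.1, -0.4, -1.5]
grip_width: 0.289
time: 14.43
ee_pos: [557.2, -44.7, 132.1]
eef_rot: [-2.175, 0.098, 2.175]
wrist_force: [0.1, -0.3, -1.2]
grip_width: 0.289
time: 14.68
ee_pos: [557.4, -44.7, 131.8]
eef_rot: [-2.176, 0.098, 2.175]
wrist_force: [-0.7, -0.1, 2.4]
grip_width: 0.289
```

```bash
python3 -m crank '[[0,0,0,0,0,0,30],[0,0,0,0,0,0,34],[0,0,0,0,0,0,42],[0,0,0,0,0,0,50],[0,0,0,0,0,0,50],[0,0,0,0,0,0,50]]'
python3 - <<'E'
from h import *
s=robot.get_state(); im=robot.grab_frame("wrist"); cv2.imwrite("pics/w9.png",im)
print(s["ee_pos"],s["wrist_force"],s["wrist_torque"],s["grip_width"])
E
```

```text
time: 15.18
ee_pos: [557.2, -44.7, 131.5]
eef_rot: [-2.175, 0.098, 2.175]
wrist_force: [-0.3, 0.6, 0.0]
grip_width: 0.583
[557.2405985  -44.65776598 131.480495  ] [-0.30392779  0.55070104  0.03897535] [0.01498153 0.02714971 0.01532257] 0.5826797790252728
```

View pics/w9.png

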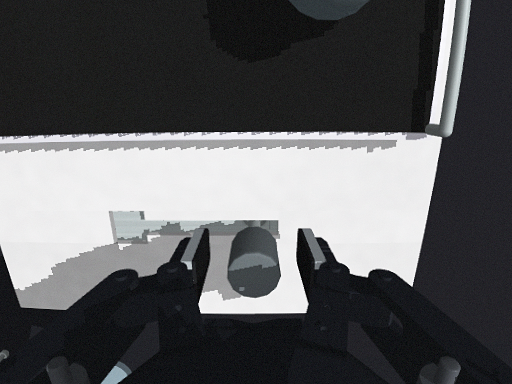

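The fingers stand clear of the knob at (254,262) and the pin is upright. I'll lift straight up and then back off toward the robot.

```bash
python3 -m crank '[[0,0,0,-8,0,0,50],[0,0,0,-25,0,0,50],[0,0,0,-50,0,0,50],[0,0,0,-85,0,0,50],[0,0,0,-120,0,0,50],[0,0,0,-120,30,20,50],[0,0,0,-120,60,50,50],[0,0,0,-120,90,80,50],[0,0,0,-120,120,110,50],[0,0,0,-120,155,130,50],[0,0,0,-120,190,150,50],[0,0,0,-120,220,160,50],[0,0,0,-120,220,160,50],[0,0,0,-120,220,160,50]]'
python3 - <<'E'
from h import *
ims=[robot.grab_frame(n) for n in("top","scene")]
for n,i in zip(("top","scene"),ims): cv2.imwrite(f"pics/{n}10.png",i)
T,S=cam("top"),cam("scene")
t,s=ims
o=np.hstack([cv2.resize(t[60:210,240:400],None,fx=2.5,fy=2.5,interpolation=cv2.INTER_CUBIC),cv2.resize(s[100:250,110:270],None,fx=2.5,fy=2.5,interpolation=cv2.INTER_CUBIC)])
f=2.5;a=np.linspace(0,6.28,80)
for h,r,c in [(140,13,(0,0,255)),(110,13,(255,0,0))]:
  P=np.c_[556+r*np.cos(a),-44.8+r*np.sin(a),np.full(80,h)]
  for u,v in proj(T,P): cv2.circle(o,(int((u-240+.5)*f),int((v-60+.5)*f)),0,c,-1)
  for u,v in proj(S,P): cv2.circle(o,(400+int((u-110+.5)*f),int((v-100+.5)*f)),0,c,-1)
o2=np.zeros((600,800,3),np.uint8); o2[:375]=o; o2[375:]=cv2.resize(t[130:250,130:320],None,fx=1.875,fy=1.875)[:225,:1].repeat(800,1)*0
cv2.imwrite("pics/f10.png",o2[:375])
E
```

```text
time: 16.4
ee_pos: [377.5, -250.4, 252.0]
eef_rot: [-2.174, 0.102, 2.173]
wrist_force: [-0.1, 0.3, -0.3]
grip_width: 0.587
```

View pics/f10.png

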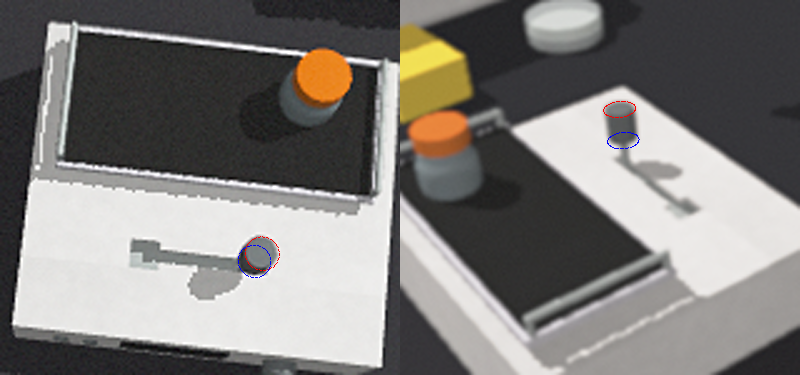

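View pics/top10.png

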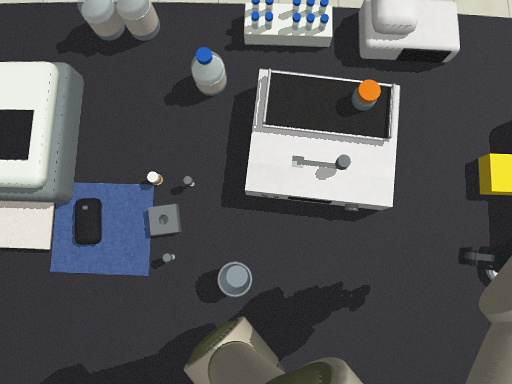

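The knob matches the model rings for a fully home pin (z 110 to 140 mm). The rest is empty, the jar is at (368,92) and the vial at (155,178), both where they were, and the arm is clear.

```bash
python3 -c "
from workcell import robot
print(robot.finish_job())"
```

```text
the job is handed in; nothing more can be done
None
```

I moved the locking pin from its rest into the blind hole in the shaker's plate, let go of it, and handed the job in at about 16.5 s of the 45 s allowed.

- **Insertion:** I lowered the pin's foot through the square opening onto the plate. I then slid it along the slot, pressing with about 3–5 N.
- **Finding the hole:** The upward force vanished about 80 mm along the slot. I moved about 2 mm further, and the pin then went down freely for 14 mm and touched bottom. That agrees with the given hole depth and, to within about 1 mm, with where I had seen the hole in the wrist picture.
- **Last checks:** In the scene picture the knob sits upright at the height expected for a fully home pin. In the top picture the match was a pixel or so off. The jar and vial show where they were before, and the arm is clear of everything.
- **Disagreement:** The wrist camera's calibration was off by about 2–3 mm from the other two cameras. I therefore centred the foot over the opening by comparing the two within the same wrist picture.

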